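# Set the glue timer and hold the plaque halves pressed

### The arm

A 6-joint arm with a two-finger parallel gripper is mounted at the origin on the work surface. World frame = base frame: x ahead of the robot, y to its left, z up, the work surface at z = 0. Lengths are in m, angles in rad, forces in N, time in s.
With the tool pointing down it reaches from about 0.375 to 0.975 m from the base axis. Payload 3.8 kg.
Tool frame: the origin (TCP) lies at the very end of the fingers, on their centre line; the grasp point (between the pads) lies 19 mm behind it; z points along the fingers, x is the direction in which the jaws open and shut, and the axes are right-handed (so a half turn about z gives the same grasp; the last joint's range is limited). The gripper opens to 85 mm and grips with 20 to 120 N. Pads are 22 mm wide; open, the fingers measure 114 mm over their backs; the gripper's body (76 mm by 85 mm) begins 54 mm behind the grasp point. The pads swing forward as they close: fully open they stand 13 mm farther back than shut.
Start: joints at [-1.387, 0.264, 1.604, -0, 1.274, -0.037], TCP at [0.148, -0.659, 0.231] pointing down, gripper open.
Joint ranges: [-2.63, 2.63], [-0.94, 2.18], [0.31, 2.57], [-1.31, 4.45], [0, 2.66], [-2.55, 2.55]. Speed limits (rad/s): [2.57, 2.57, 3.14, 3.14, 3.14, 3.14].

### API

Orientations are given as a rotation vector (axis times angle).
In Python, from workcell import bot gives the robot as it stands.
- The arm moves only by the tool carry_out, never from a script. Its argument "deltas" is a list of rows, each an object with "delta_pos": the shift along the tool's x, y, z in m, a list of three; "dr": the turn, a rotation vector about the tool's x, y, z in rad, a list of three. A call has 1 to 10 rows; each row shifts and turns the commanded pose from where the row before left it, along the tool's axes as they then stand; what a row does not reach is not made up. A row lasts 1/8 s, in which the tool goes at most 62.5 mm and 10.7 degrees, less where a joint would pass 70% of its speed; a pose out of reach is approached as far as the arm can. A call is refused whole if a number of a shift passes 0.0625 or a number of a turn 0.188, either way. A call with a gripper value outside its range is refused whole. "grip" is the opening, from 0 (shut) to 1 (fully open), set as the call begins (left out, the last holds). The fingers move at their own pace and stop on an object; "force" is the grip in N (left out, the last holds). Time passes only in rows, so rows that do not move let the fingers close. It gives the time, the measured TCP pose, the force and the opening at its end, in the units of the state.
- bot.read_state(): the state, without advancing time (a new reading comes with each control period).
- bot.read_camera(name): name is "side" or "top"; returns a dict with "frame" (420x560x3 uint8, red, green, blue), "K" (3x3 intrinsics, pixels), "k1" (the pictures are not rectified: a ray, as slopes to the right and down, at radius r is drawn at 1 + k1 r^2 times it, then the intrinsics apply), "xyz" and "attitude" of the camera in the world. Camera axes: x right, y down, z forward; pixel columns grow to the right and rows downward; lengths in m; the calibration is good to about 2 mm. A picture is of the moment at which its call begins. There is no depth.
- bot.finish_job(): hands the job in, once; it reports no verdict.
The state is a dict: "time": time; "q": joint angles; "joint_vel": joint speeds; "joint_torque": joint torques, N m; "tool_pos": TCP position; "tcp_rot": TCP orientation; "wrist_force": force on the tool from outside, world axes, zero at the start; "torque": the same for the moment, N m; "width": opening from 0.0 (shut) to 1.0 (fully open).
Only numpy, scipy, OpenCV 4.12 (cv2) and the standard library are available. Lean on these libraries where they do the work, as an engineer would, in place of code of your own. Each camera call takes 0.05 s, during which the arm holds its last target.

### The job

Glue-up of a painted plaque: first turn the bench timer's dial until its white pointer stands at the red mark. Then fit the painted upper half onto the lower half, large hole over large dowel and small over small, until they meet flush, and push the pair down against the springs of the press to at least half of the bed's travel. Finish while still holding it pressed down like that with the gripper on the upper half, and leave the glass jar, the saucer and the paintbrush where they are.

Things in the scene. Friction and masses are not known exactly. Their poses are not given: they have to be found in the camera images.
- timer: Bench timer, a fixed white box 116 x 116 x 50 mm (z); origin at the centre of its underside on the table, z up. Its dial stands in the middle of its top, on the z axis, in a round pale scale with thin black ticks and one broad red mark. Place and yaw differ from start to start.
- dial (a joint): Angle of the timer's black dial (rad, 0 to 4.712), growing clockwise from above. At q its white pointer points at the angle pi - q counter-clockwise from the timer's +x (at 0: along -x). The red mark is at 2.356; set it within 0.12. It starts from 1.0 to 1.7, so it is turned clockwise by 0.65 to 1.36. Friction 0.06 N m: it stays where it is left.
- dial_grip (a point): Point on the dial's axis, 87 mm above the table, at a good height to grip. The grip is a bar 42 mm long and 14 mm wide, along the pointer, its top 94 mm and the skirt under it 64 mm above the table. This frame turns with the dial: x along the bar, pointer on its -x half, z up.
- dial_mark (a point): Middle of the red mark on top of the timer, 44.5 mm from the dial's axis, 51 mm above the table.
- glue_press: Fixed blue-grey base of the glue press, 150 (x) x 100 (y) x 30 mm (z), origin at the centre of its underside on the table. Its sprung bed slides straight up and down above it. Place and yaw differ from start to start.
- bed (a joint): How far the sprung bed is pushed down (m): 0 at the top, 0.016 at the stop; halfway is 0.008. Springs: 800 N/m with 7.2 N of preload (less the weight of what lies on the bed), so about 10 N of push bring it to halfway and 17 N to the stop; it springs back when let go.
- lower_half: Lower half of the plaque, brown wood 120 (x) x 44 (y) x 24 mm (z), screwed to the bed: moves only up and down with it. Origin at the centre of its underside, 56 mm above the table with the bed up. Two upright brass dowels on its x axis: large, 12 mm diameter, at x = -35 mm; small, 8 mm, at x = +35 mm. They stand 16 mm above the wood, the last 6 mm tapering to 7 and 4 mm.
- seat (a point): Centre of the top face of the lower half, 80 mm above the table while the bed is up; axes as lower_half. The upper half is home when its origin is here.
- big_dowel (a point): Tip of the large dowel, 96 mm above the table while the bed is up.
- small_dowel (a point): Tip of the small dowel, 96 mm above the table while the bed is up.
- upper_half: Upper half, loose: ochre block 120 (x) x 52 (y) x 28 mm (z), about 0.11 kg, a red flower disc on top; lies flat on the table. Origin: centre of its underside. Through holes on its x axis: large, 14 mm, at x = -35 mm; small, 10 mm, at +35 mm. Grip its plain long sides, as low as you like: they overhang the lower half by 4 mm, 20 mm free beneath. Yaw within 1 rad of the lower half's.
- big_hole (a point): Centre of the large hole at the underside of the upper half.
- small_hole (a point): Centre of the small hole at the underside of the upper half.
- jar: Bystander: empty glass jar, 66 mm diameter, 90 mm high; origin at the centre of its underside. Leave it alone.
- saucer: Bystander: blue saucer, 100 mm diameter, 18 mm high; origin at the centre of its underside. Leave it alone.
- paintbrush: Bystander: brush lying on the table, 170 mm long along its x axis. Leave it alone.

How it is judged:
By the outcome, as a careful person would: the job done as asked, in the order asked, and still so for the second after the job is handed in, while the arm keeps its last pose, push and grip.
It also fails if it takes over 64 s, if anything falls off the work surface, if the arm or the gripper's body presses on something with over 40 N, if the wrist force passes 120 N, or if a joint passes its speed limit or range.

## Working session

There is one attempt and no reset: what is moved stays moved. The work goes in short steps, Python scripts to look and compute and a tool call to move; the robot and the scene stay as the last step left them, time stands still between calls to the robot, and variables do not carry over. Pictures are saved under pics/ and viewed, and the job is handed in when it is done.

Besides the shell and the picture viewer there is one more tool, called after "Emit:" by a JSON object that holds its "op" and its "data", one argument or row to a line. carry_out: Moves the arm, as the interface text tells. Its arguments: {"type":"object","properties":{"deltas":{"type":"array"},"grip":{"type":"number"},"force":{"type":"number"}},"required":["deltas"]}

```bash
mkdir -p pics; ls; python3 - <<'E'
from workcell import bot
import cv2
s=bot.read_state();print(s)
for n in("side","top"):
    c=bot.read_camera(n);print(n,c["K"],c["k1"],c["xyz"],c["attitude"])
    cv2.imwrite(f"pics/{n}0.png",c["frame"][:,:,::-1])
E
```

```text
pics
{'time': 0.0, 'q': array([-1.38688546e+00,  2.64776942e-01,  1.60543742e+00,  2.19586902e-06,
        1.27367913e+00, -3.68861455e-02]), 'joint_vel': array([ 0.00139442,  0.00017371, -0.00242448,  0.00018655, -0.00041881,
        0.00048212]), 'joint_torque': array([ 1.90174155e-04, -5.15109909e+01, -3.67308676e+01, -8.20606874e-05,
        1.29265510e-02, -7.52457403e-07]), 'tool_pos': array([ 0.14769949, -0.65786676,  0.22991175]), 'tcp_rot': array([-2.45148765,  1.96223178,  0.00273292]), 'wrist_force': array([ 1.0310371 , -0.49318806,  0.50505323]), 'torque': array([-0.05897295,  0.02525671, -0.01166445]), 'width': 1.0003359564853236}
side [[428.30647761   0.         279.74592566]
 [  0.         428.30647761 209.20626779]
 [  0.           0.           1.        ]] -0.13088538690986443 [0.47337976 0.74968806 0.72316622] [-0.26214672  2.79261978 -1.25529983]
top [[396.42286383   0.         287.03081763]
 [  0.         396.42286383 204.89591027]
 [  0.           0.           1.        ]] -0.055988642967919 [0.50653809 0.02968378 0.95264342] [-2.14308507  2.17235253 -0.14365237]
```

View pics/side0.png

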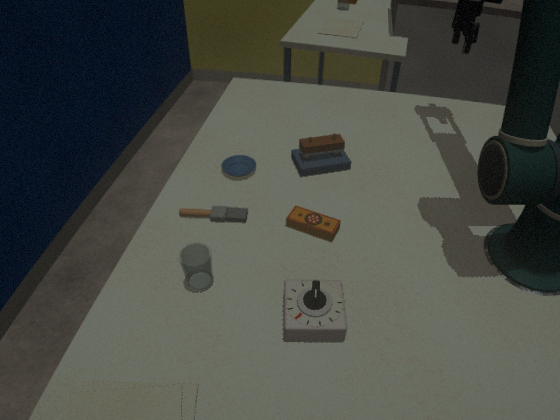

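View pics/top0.png

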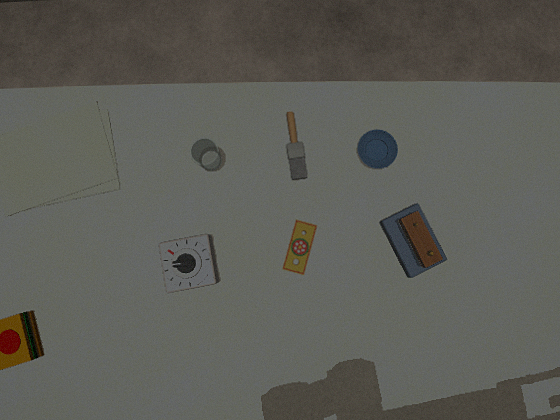

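The side view shows timer (315,308), upper half (313,222), press (321,155), jar, saucer and brush. The top view shows the timer at (187,263), upper half (300,247) and press (413,240). Next I'll enlarge these.

```bash
cat > h.py <<'E'
import numpy as np, cv2
from scipy.spatial.transform import Rotation as R
def rays(c,uv):
    uv=np.asarray(uv,float).reshape(-1,1,2)
    d=np.array([c["k1"],0,0,0,0])
    # iterative undistort
    n=cv2.undistortPointsIter(uv,c["K"],d,None,None,(3,100,1e-10)).reshape(-1,2)
    v=np.c_[n,np.ones(len(n))]
    return np.asarray(c["xyz"]),R.from_rotvec(c["attitude"]).apply(v)
def plane(c,uv,z):
    o,v=rays(c,uv); return o+v*((z-o[2])/v[:,2])[:,None]
def tri(c1,p1,c2,p2):
    o1,v1=rays(c1,p1);o2,v2=rays(c2,p2);out=[]
    for a,b in zip(v1,v2):
        a=a/np.linalg.norm(a);b=b/np.linalg.norm(b)
        t=np.linalg.lstsq(np.c_[a,-b],o2-o1,rcond=None)[0]
        P,Q=o1+a*t[0],o2+b*t[1]; out.append(np.r_[(P+Q)/2,np.linalg.norm(P-Q)])
    return np.array(out)
def proj(c,P):
    Rm=R.from_rotvec(c["attitude"]).inv()
    p=Rm.apply(np.atleast_2d(P)-c["xyz"]);n=p[:,:2]/p[:,2:]
    r2=(n**2).sum(1,keepdims=True);n=n*(1+c["k1"]*r2)
    return n*[c["K"][0,0],c["K"][1,1]]+[c["K"][0,2],c["K"][1,2]]
def crop(c,x0,y0,w,h,k,name,g=2.2):
    f=np.clip(c["frame"][y0:y0+h,x0:x0+w].astype(float)*g,0,255).astype(np.uint8)
    cv2.imwrite(name,cv2.resize(f,None,fx=k,fy=k,interpolation=cv2.INTER_CUBIC)[:,:,::-1])
E
python3 - <<'E'
from h import *
from workcell import bot
import pickle
c={n:bot.read_camera(n) for n in("side","top")}
pickle.dump(c,open("c0.pkl","wb"))
t=c["top"];s=c["side"]
crop(t,150,225,80,75,5,"/tmp/a.png");crop(t,275,215,50,65,6,"/tmp/b.png");crop(t,370,195,85,90,6,"/tmp/c.png")
def comb(names,out):
    im=[cv2.imread(n) for n in names];H=max(i.shape[0] for i in im)
    cv2.imwrite(out,np.hstack([cv2.copyMakeBorder(i,0,H-i.shape[0],0,0,0) for i in im]))
crop(t,150,225,80,75,8,"pics/t_timer.png")
crop(t,275,200,180,90,4,"pics/t_mid.png")
crop(s,275,270,80,75,8,"pics/s_timer.png")
crop(s,280,125,80,120,5,"pics/s_mid.png")
E
```

```text
(no output)
```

View pics/t_timer.png

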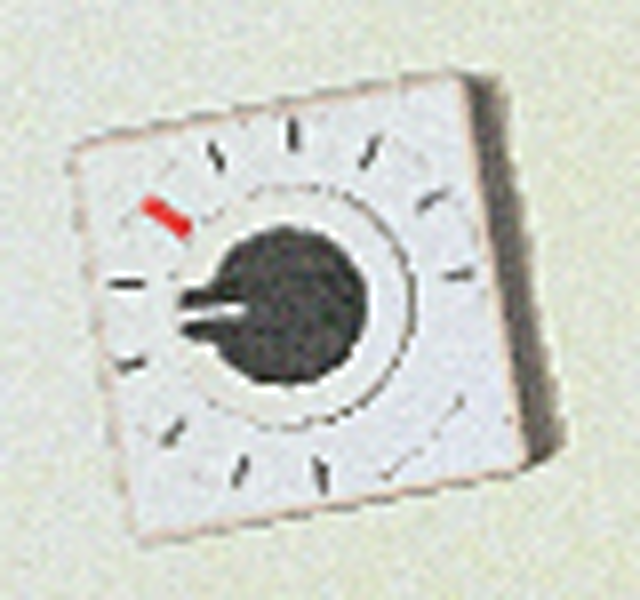

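View pics/t_mid.png

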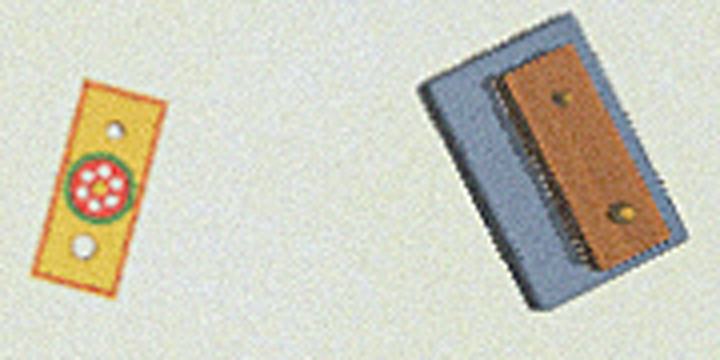

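View pics/s_timer.png

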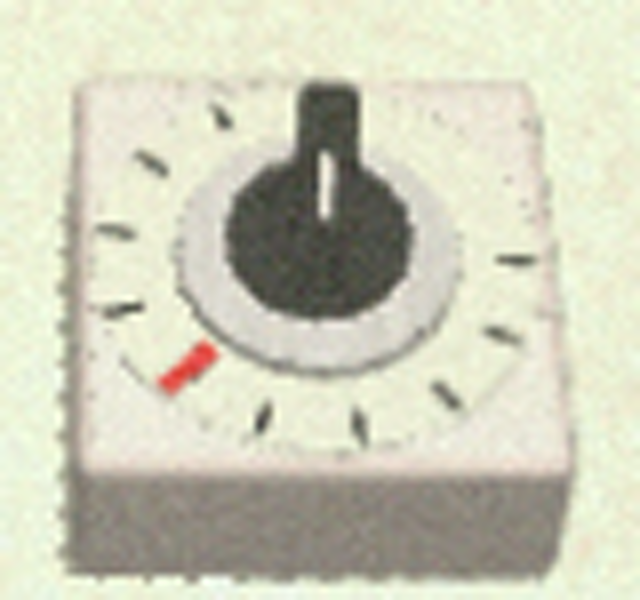

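View pics/s_mid.png

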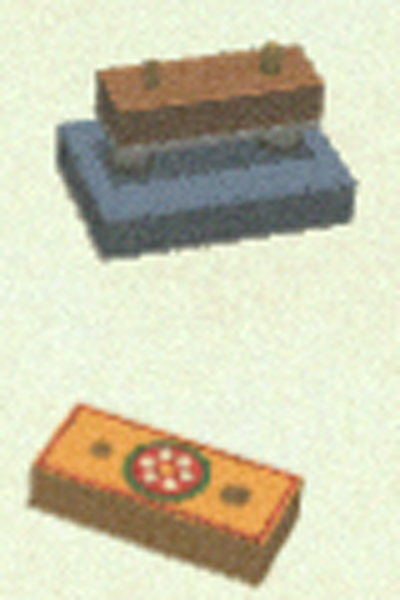

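Enlarged: the top crop shows timer corners, the red mark at about (171,252) and the pointer at about (177,264). Small and large holes are at (303,232) and (296,262), dowels at about (415,224) and (430,253). I'll measure with masks and two-view triangulation.

```bash
cat > meas.py <<'E'
from h import *
import pickle
def roi(c,x0,y0,x1,y1):
    m=np.zeros(c["frame"].shape[:2],bool);m[y0:y1,x0:x1]=1;return m
def big(m):
    n,l,st,ce=cv2.connectedComponentsWithStats(m.astype(np.uint8),connectivity=8)
    i=1+np.argmax(st[1:,4]);return l==i
def cen(m,w=None):
    ys,xs=np.nonzero(m);return np.array([xs.mean(),ys.mean()])
def ch(c):
    f=cv2.GaussianBlur(c["frame"],(0,0),0.6).astype(float);return f[...,0],f[...,1],f[...,2]
E
python3 - <<'E'
from meas import *
c=pickle.load(open("c0.pkl","rb"));t=c["top"];s=c["side"]
k=lambda x0,y0,kk,pts:(np.array(pts,float)+.5)/kk-.5+[x0,y0]
ct=k(150,225,8,[(72,150),(462,72),(525,462),(140,543)])
cs=k(275,270,8,[(82,472),(80,85),(530,85),(570,468)])
# correspondence: top TL=(+x,+y) ; side camera at +y looking -y: find by tri residual
pt=plane(t,ct,.05);ps=plane(s,cs,.05);print(pt.round(4));print(ps.round(4),"timer centres",pt.mean(0),ps.mean(0))
def red(c,r):
    a,b,g=ch(c);m=roi(c,*r)&(a>1.8*b)&(a>60);return cen(big(m)),m.sum()
rt=red(t,(155,235,215,290));rs=red(s,(280,275,345,340));print(rt,rs)
print("red",plane(t,rt[0],.051),plane(s,rs[0],.051),tri(t,[rt[0]],s,[rs[0]]))
pt_=k(150,225,8,[(195,316),(243,308)]);ps_=k(275,270,8,[(323,155),(325,215)])
print("pointer",plane(t,pt_,.094),plane(s,ps_,.094))
# upper half holes (top rim) & corners
ht=k(275,200,4,[(115,130),(84,247)]);hs=k(280,125,5,[(101,449),(235,495)])
print("holes",plane(t,ht,.028),plane(s,hs,.028),tri(t,ht,s,hs),sep='\n')
ut=k(275,200,4,[(84,80),(167,101),(115,298),(33,273)]);us=k(280,125,5,[(80,405),(36,463),(265,542),(303,480)])
print("upper corners",plane(t,ut,.028),plane(s,us,.028),sep='\n')
print(tri(t,ut,s,us[[1,0,3,2]]),tri(t,ut,s,us))
wt=k(275,200,4,[(502,80),(575,43),(672,238),(600,270)]);ws=k(280,125,5,[(98,72),(298,42),(324,84),(106,108)])
print("wood",plane(t,wt,.08),plane(s,ws,.08),sep='\n')
dt=k(275,200,4,[(563,96),(625,211)]);ds=k(280,125,5,[(152,63),(271,45)])
print("dowel",plane(t,dt,.096),plane(s,ds,.096),tri(t,dt,s,ds),sep='\n')
E
```

```text
[[0.5381 0.3182 0.05  ]
 [0.5591 0.2067 0.05  ]
 [0.4493 0.188  0.05  ]
 [0.4278 0.2965 0.05  ]]
[[0.5384 0.3231 0.05  ]
 [0.5585 0.2124 0.05  ]
 [0.4475 0.1916 0.05  ]
 [0.4291 0.302  0.05  ]] timer centres [0.4935572  0.25234725 0.05      ] [0.49335481 0.25728752 0.05      ]
(array([170.33333333, 251.58333333]), np.int64(12)) (array([298.66666667, 315.16666667]), np.int64(12))
red [[0.51908643 0.29043112 0.051     ]] [[0.51800822 0.2903451  0.051     ]] [[0.51854633 0.29038727 0.05103505 0.00108081]]
pointer [[0.49167605 0.26965702 0.094     ]
 [0.49369078 0.25668223 0.094     ]] [[0.49447723 0.25739899 0.094     ]
 [0.49189151 0.27425871 0.094     ]]
holes
[[ 0.56078099 -0.01316673  0.028     ]
 [ 0.493392    0.00601616  0.028     ]]
[[ 0.56048427 -0.01092216  0.028     ]
 [ 0.49348     0.0089405   0.028     ]]
[[ 5.60830244e-01 -1.32708872e-02  2.58531801e-02  1.53423394e-04]
 [ 4.93456624e-01  5.94881226e-03  2.51980595e-02  2.09071734e-04]]
upper corners
[[ 0.59028344  0.00442842  0.028     ]
 [ 0.57730211 -0.04389475  0.028     ]
 [ 0.4639733  -0.01137236  0.028     ]
 [ 0.478
[... 516 characters left out ...]
14002 -0.02093897  0.01510008]
 [ 0.4716348   0.03532005  0.06701169  0.01689136]]
wood
[[ 0.5822996  -0.22643303  0.08      ]
 [ 0.60240372 -0.26866224  0.08      ]
 [ 0.49346072 -0.31718809  0.08      ]
 [ 0.4768154  -0.27592179  0.08      ]]
[[ 0.60173564 -0.26249093  0.08      ]
 [ 0.49432947 -0.31713906  0.08      ]
 [ 0.47666063 -0.27563654  0.08      ]
 [ 0.59205402 -0.22728433  0.08      ]]
dowel
[[ 0.57166114 -0.25494872  0.096     ]
 [ 0.50872171 -0.28574305  0.096     ]]
[[ 0.57089668 -0.25226725  0.096     ]
 [ 0.50836289 -0.28429872  0.096     ]]
[[ 5.71525382e-01 -2.55667508e-01  9.38763225e-02  5.93986829e-04]
 [ 5.08575515e-01 -2.86169953e-01  9.48593359e-02  2.98489366e-04]]
```

```bash
cat > plan.py <<'E'
from h import *
def st(bot):
    s=bot.read_state();Rm=R.from_rotvec(s["tcp_rot"]).as_matrix()
    yaw=np.arctan2(Rm[1,0],Rm[0,0])
    print("t",round(s["time"],2),"pos",s["tool_pos"].round(4),"yaw",round(yaw,4),"z",Rm[:,2].round(4),"F",s["wrist_force"].round(1),"T",s["torque"].round(2),"w",round(s["width"],3),"q",s["q"].round(3))
    return s,Rm,yaw
def go(p,Rm,target,yaw=None,ytar=None,step=.06):
    """rotation needed about tool z, and per-row tool deltas for straight translation at present orientation"""
    d=np.asarray(target)-p; n=max(1,int(np.ceil(np.linalg.norm(d)/step)))
    print("tool delta total",(Rm.T@d).round(4),"rows",n,"each",(Rm.T@d/n).round(4))
    if ytar is not None: 
        w=(yaw-ytar+np.pi)%(2*np.pi)-np.pi; print("dr z",round(w,4),"alt",round(w-np.sign(w)*np.pi,4))
E
python3 - <<'E'
from plan import *
from workcell import bot
s,Rm,y=st(bot)
go(s["tool_pos"],Rm,(.5,-.25,.231),y,.152)
go(np.array((.5,-.25,.231)),Rm,(.493,.254,.231))
E
```

```text
t 0.2 pos [ 0.1477 -0.6582  0.2304] yaw -1.35 z [-3.0e-04  1.5e-03 -1.0e+00] F [ 0.4  1.2 -0.3] T [0.03 0.03 0.05] w 0.999 q [-1.387  0.264  1.605 -0.     1.274 -0.037]
tool delta total [-3.211e-01 -4.331e-01 -1.000e-04] rows 9 each [-0.0357 -0.0481 -0.    ]
dr z -1.502 alt 1.6396
tool delta total [-0.4933 -0.1035  0.0007] rows 9 each [-0.0548 -0.0115  0.0001]
```

Emit:
{"op": "carry_out", "data": {
  "deltas": [
    {"delta_pos":[-0.0357,-0.0481,0],"dr":[0,0,0]},
    {"delta_pos":[-0.0357,-0.0481,0],"dr":[0,0,0]},
    {"delta_pos":[-0.0357,-0.0481,0],"dr":[0,0,0]},
    {"delta_pos":[-0.0357,-0.0481,0],"dr":[0,0,0]},
    {"delta_pos":[-0.0357,-0.0481,0],"dr":[0,0,0]},
    {"delta_pos":[-0.0357,-0.0481,0],"dr":[0,0,0]},
    {"delta_pos":[-0.0357,-0.0481,0],"dr":[0,0,0]},
    {"delta_pos":[-0.0357,-0.0481,0],"dr":[0,0,0]},
    {"delta_pos":[-0.0357,-0.0481,0],"dr":[0,0,0]}
  ]
}}

```text
time: 1.32
tool_pos: [0.5008, -0.2486, 0.2314]
tcp_rot: [2.453, -1.963, 0.001]
wrist_force: [1.1, 0.3, -0.5]
width: 1.005
```

Emit:
{"op": "carry_out", "data": {
  "deltas": [
    {"delta_pos":[-0.0548,-0.0115,0],"dr":[0,0,0]},
    {"delta_pos":[-0.0548,-0.0115,0],"dr":[0,0,0]},
    {"delta_pos":[-0.0548,-0.0115,0],"dr":[0,0,0]},
    {"delta_pos":[-0.0548,-0.0115,0],"dr":[0,0,0]},
    {"delta_pos":[-0.0548,-0.0115,0],"dr":[0,0,0]},
    {"delta_pos":[-0.0548,-0.0115,0],"dr":[0,0,0]},
    {"delta_pos":[-0.0548,-0.0115,0],"dr":[0,0,0]},
    {"delta_pos":[-0.0548,-0.0115,0],"dr":[0,0,0]},
    {"delta_pos":[-0.0548,-0.0115,0],"dr":[0,0,0]}
  ]
}}

```text
time: 2.45
tool_pos: [0.4925, 0.2554, 0.2313]
tcp_rot: [-2.453, 1.963, -0.001]
wrist_force: [0.7, 0.5, 0.9]
width: 1.0
```

Emit:
{"op": "carry_out", "data": {
  "deltas": [
    {"delta_pos":[0,0,0],"dr":[0,0,-0.18]},
    {"delta_pos":[0,0,0],"dr":[0,0,-0.18]},
    {"delta_pos":[0,0,0],"dr":[0,0,-0.18]},
    {"delta_pos":[0,0,0],"dr":[0,0,-0.18]},
    {"delta_pos":[0,0,0],"dr":[0,0,-0.18]},
    {"delta_pos":[0,0,0],"dr":[0,0,-0.18]},
    {"delta_pos":[0,0,0],"dr":[0,0,-0.18]},
    {"delta_pos":[0,0,0],"dr":[0,0,-0.18]},
    {"delta_pos":[0,0,0],"dr":[0,0,-0.062]}
  ]
}}

```text
time: 3.58
tool_pos: [0.4926, 0.2535, 0.231]
tcp_rot: [3.132, 0.243, -0.001]
wrist_force: [-0.8, -0.7, 0.6]
width: 1.002
```

```bash
python3 - <<'E'
from plan import *
from workcell import bot
s,Rm,y=st(bot)
go(s["tool_pos"],Rm,(.493,.254,.13),y,.152)
E
```

```text
t 3.58 pos [0.4926 0.2535 0.231 ] yaw 0.155 z [-4.e-04 -2.e-04 -1.e+00] F [-0.8 -0.7  0.6] T [-0.04 -0.   -0.04] w 1.002 q [0.43  0.036 1.865 0.    1.241 0.275]
tool delta total [ 0.0005 -0.0004  0.101 ] rows 2 each [ 0.0002 -0.0002  0.0505]
dr z 0.003 alt -3.1386
```

Emit:
{"op": "carry_out", "data": {
  "deltas": [
    {"delta_pos":[0,0,0.04],"dr":[0,0,0]},
    {"delta_pos":[0,0,0.04],"dr":[0,0,0]},
    {"delta_pos":[0,0,0.04],"dr":[0,0,0]},
    {"delta_pos":[0,0,0.022],"dr":[0,0,0]},
    {"delta_pos":[0,0,0.02],"dr":[0,0,0]},
    {"delta_pos":[0,0,0],"dr":[0,0,0]}
  ],
  "grip": 0.6
}}

```text
time: 4.32
tool_pos: [0.491, 0.2527, 0.0672]
tcp_rot: [3.131, 0.238, -0.007]
wrist_force: [0.4, -0.1, 0.3]
width: 0.6
```

```bash
python3 - <<'E'
from plan import *
from workcell import bot
st(bot)
c=bot.read_camera("top");crop(c,120,205,140,110,5,"pics/t1.png")
c=bot.read_camera("side");crop(c,255,230,120,120,5,"pics/s1.png")
E
```

```text
t 4.33 pos [0.491  0.2527 0.0672] yaw 0.152 z [-0.0043 -0.0019 -1.    ] F [ 0.4 -0.1  0.3] T [-0.01  0.01  0.  ] w 0.6 q [0.43  0.196 2.014 0.    0.936 0.278]
```

View pics/s1.png

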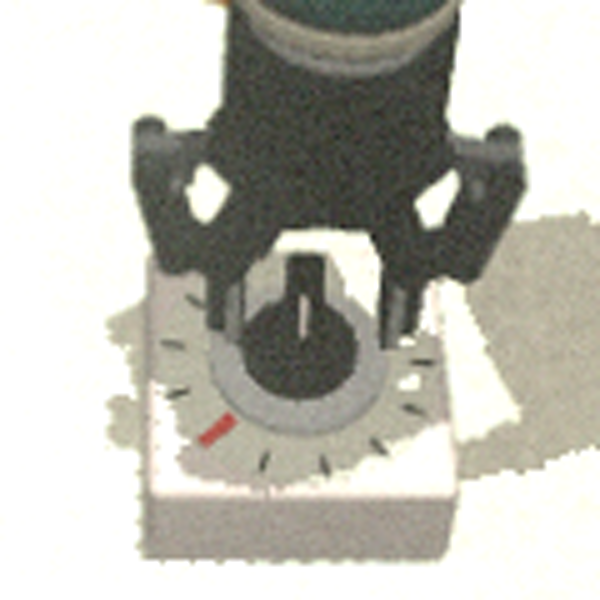

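View pics/t1.png

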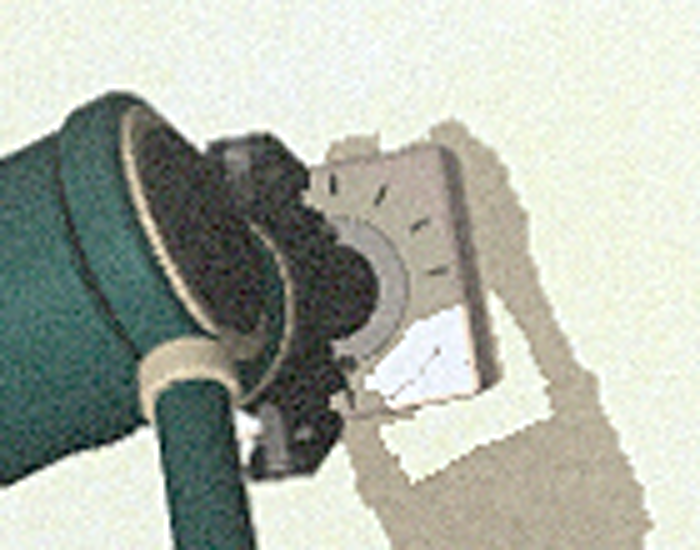

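The side view shows the fingers astride the bar: bar at (305,300) in the crop, fingers at 225 and 400. I'll correct by 2 mm and close.

Emit:
{"op": "carry_out", "data": {
  "deltas": [
    {"delta_pos":[0.002,-0.001,-0.002],"dr":[0,0,0]},
    {"delta_pos":[0,0,0],"dr":[0,0,0]},
    {"delta_pos":[0,0,0],"dr":[0,0,0]},
    {"delta_pos":[0,0,0],"dr":[0,0,0]},
    {"delta_pos":[0,0,0],"dr":[0,0,0]},
    {"delta_pos":[0,0,0],"dr":[0,0,0]}
  ],
  "grip": 0,
  "force": 40
}}

```text
time: 5.18
tool_pos: [0.4952, 0.2552, 0.0729]
tcp_rot: [-3.132, -0.239, -0.002]
wrist_force: [-1.8, -0.8, 4.4]
width: 0.15
```

```bash
python3 - <<'E'
from plan import *
from workcell import bot
st(bot)
c=bot.read_camera("side");crop(c,255,230,120,120,5,"pics/s2.png")
E
```

```text
t 5.17 pos [0.4952 0.2552 0.0729] yaw 0.152 z [ 1.2e-03  7.0e-04 -1.0e+00] F [-1.8 -0.8  4.4] T [-0.11  0.39  0.05] w 0.15 q [0.431 0.194 2.005 0.    0.942 0.279]
```

View pics/s2.png

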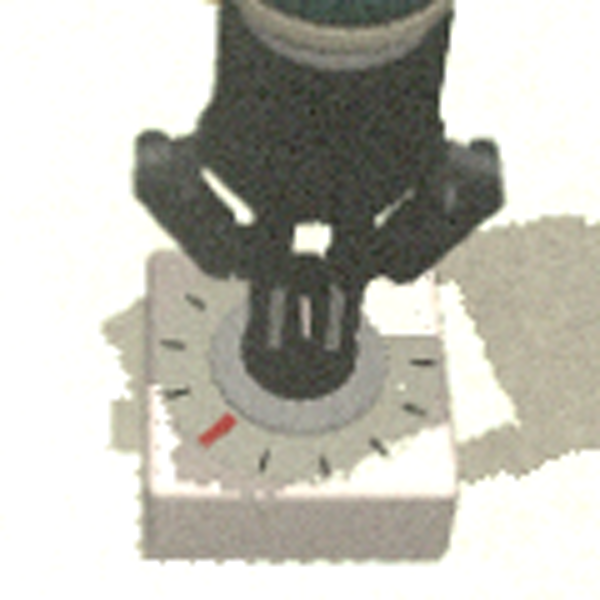

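Closed on the bar (width 0.15, about 13 mm). Turning clockwise by 0.767.

Emit:
{"op": "carry_out", "data": {
  "deltas": [
    {"delta_pos":[0,0,0],"dr":[0,0,0.11]},
    {"delta_pos":[0,0,0],"dr":[0,0,0.11]},
    {"delta_pos":[0,0,0],"dr":[0,0,0.11]},
    {"delta_pos":[0,0,0],"dr":[0,0,0.11]},
    {"delta_pos":[0,0,0],"dr":[0,0,0.11]},
    {"delta_pos":[0,0,0],"dr":[0,0,0.11]},
    {"delta_pos":[0,0,0],"dr":[0,0,0.107]},
    {"delta_pos":[0,0,0],"dr":[0,0,0]},
    {"delta_pos":[0,0,0],"dr":[0,0,0]}
  ]
}}

```text
time: 6.35
tool_pos: [0.4963, 0.255, 0.0729]
tcp_rot: [-2.994, 0.947, -0.005]
wrist_force: [0.7, -2.9, 6.0]
width: 0.155
```

```bash
python3 - <<'E'
from plan import *
from workcell import bot
st(bot)
c=bot.read_camera("side");crop(c,255,230,120,120,5,"pics/s3.png")
E
```

```text
t 6.35 pos [0.4963 0.255  0.0729] yaw -0.6128 z [ 3.4e-03  6.0e-04 -1.0e+00] F [ 0.7 -2.9  6. ] T [-0.52 -0.27 -0.07] w 0.155 q [ 4.310e-01  1.940e-01  2.004e+00 -1.000e-03  9.400e-01  1.044e+00]
```

View pics/s3.png

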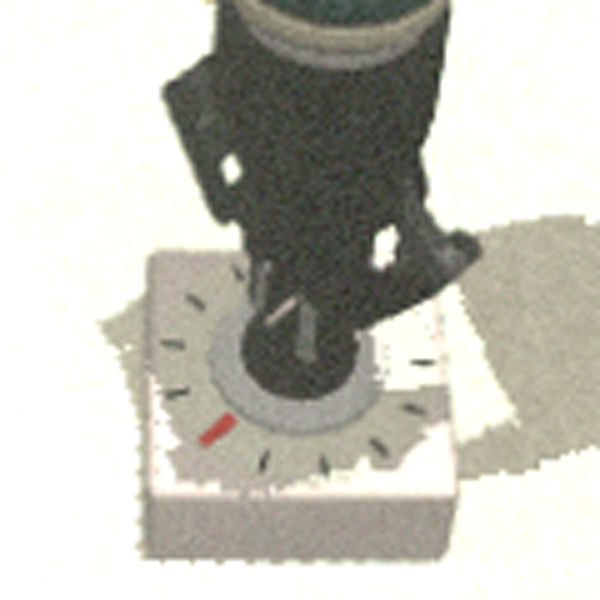

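The pointer has turned towards the mark. I'll open, lift and check it.

Emit:
{"op": "carry_out", "data": {
  "deltas": [
    {"delta_pos":[0,0,0],"dr":[0,0,0]},
    {"delta_pos":[0,0,0],"dr":[0,0,0]},
    {"delta_pos":[0,0,0],"dr":[0,0,0]},
    {"delta_pos":[0,0,0],"dr":[0,0,0]},
    {"delta_pos":[0,0,-0.03],"dr":[0,0,0]},
    {"delta_pos":[0,0,-0.05],"dr":[0,0,0]},
    {"delta_pos":[0,0,-0.05],"dr":[0,0,0]},
    {"delta_pos":[0,0,-0.03],"dr":[0,0,0]},
    {"delta_pos":[0,0,0],"dr":[0,0,0]}
  ],
  "grip": 0.7
}}

```text
time: 7.52
tool_pos: [0.4966, 0.2559, 0.2349]
tcp_rot: [-2.99, 0.949, -0.008]
wrist_force: [-0.1, -0.1, -0.3]
width: 0.694
```

```bash
python3 - <<'E'
from plan import *
from workcell import bot
import pickle
s,Rm,y=st(bot)
go(s["tool_pos"],Rm,(.527,-.004,.23),y,0)
c=bot.read_camera("side");pickle.dump(c,open("c1.pkl","wb"));crop(c,275,270,80,75,8,"pics/s4.png")
E
```

```text
t 7.53 pos [0.4966 0.2559 0.2349] yaw -0.6148 z [ 0.0061  0.0029 -1.    ] F [-0.1 -0.1 -0.3] T [ 0.02  0.01 -0.01] w 0.694 q [0.431 0.037 1.856 0.    1.241 1.046]
tool delta total [0.1747 0.1948 0.0043] rows 5 each [0.0349 0.039  0.0009]
dr z -0.6148 alt 2.5268
```

View pics/s4.png

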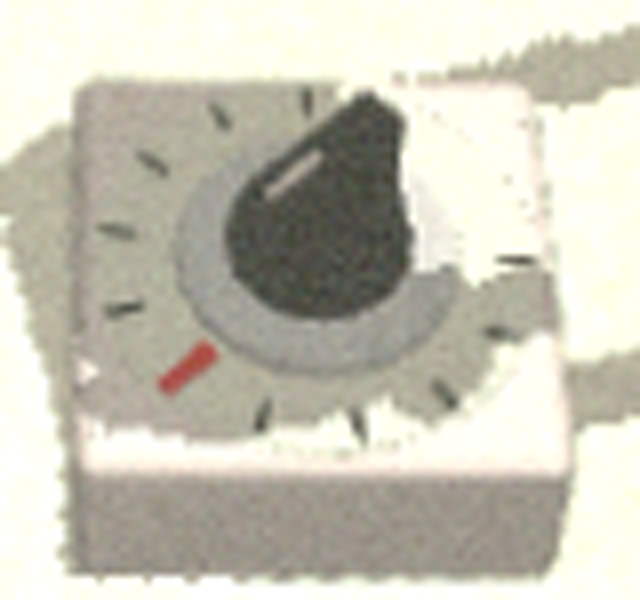

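```bash
python3 - <<'E'
from h import *
import pickle
s=pickle.load(open("c1.pkl","rb"))
k=lambda x0,y0,kk,pts:(np.array(pts,float)+.5)/kk-.5+[x0,y0]
p=plane(s,k(275,270,8,[(320,156),(268,195)]),.094);d=p[1]-p[0];print(p,np.arctan2(d[1],d[0]))
r=plane(s,k(275,270,8,[(212,348),(165,385)]),.051);d=r[1]-r[0];print(r,np.arctan2(d[1],d[0]))
E
```

```text
[[0.49511999 0.25781227 0.094     ]
 [0.50535888 0.27104989 0.094     ]] 0.9124433730137119
[[0.51432053 0.28487369 0.051     ]
 [0.52349297 0.29705282 0.051     ]] 0.9252967248485041
```

The pointer stands at 0.91 rad and the red mark at 0.93–0.955, so the dial is within tolerance. Moving to the upper half, about (0.527, -0.003) with yaw -0.281.

Emit:
{"op": "carry_out", "data": {
  "deltas": [
    {"delta_pos":[0.0348,0.0389,0.0],"dr":[0,0,0]},
    {"delta_pos":[0.0348,0.0389,0.0],"dr":[0,0,0]},
    {"delta_pos":[0.0348,0.0389,0.0],"dr":[0,0,0]},
    {"delta_pos":[0.0348,0.0389,0.0],"dr":[0,0,0]},
    {"delta_pos":[0.0348,0.0389,0.0],"dr":[0,0,0]}
  ],
  "grip": 1
}}

```text
time: 8.2
tool_pos: [0.5231, -0.0059, 0.2287]
tcp_rot: [2.993, -0.95, -0.006]
wrist_force: [0.3, 0.6, -0.2]
width: 0.997
```

Emit:
{"op": "carry_out", "data": {
  "deltas": [
    {"delta_pos":[0,0,0],"dr":[0,0,0.177]},
    {"delta_pos":[0,0,0],"dr":[0,0,0.177]},
    {"delta_pos":[0,0,0],"dr":[0,0,0.177]},
    {"delta_pos":[0,0,0],"dr":[0,0,0.177]},
    {"delta_pos":[0,0,0],"dr":[0,0,0.177]},
    {"delta_pos":[0,0,0],"dr":[0,0,0.177]},
    {"delta_pos":[0,0,0],"dr":[0,0,0.175]},
    {"delta_pos":[0,0,0],"dr":[0,0,0]}
  ]
}}

```text
time: 9.2
tool_pos: [0.5232, -0.0043, 0.2289]
tcp_rot: [1.889, -2.507, -0.004]
wrist_force: [-0.2, -0.2, -0.7]
width: 0.999
```

```bash
python3 - <<'E'
from plan import *
from workcell import bot
import pickle
s,Rm,y=st(bot)
go(s["tool_pos"],Rm,(.527,-.003,.10),y,-.281-np.pi/2)
c=bot.read_camera("top");pickle.dump(c,open("c2.pkl","wb"));crop(c,150,225,80,75,8,"pics/t4.png")
E
```

```text
t 9.2 pos [ 0.5232 -0.0043  0.2289] yaw -1.85 z [-4.e-03  3.e-04 -1.e+00] F [-0.2 -0.2 -0.7] T [-0.    0.01  0.06] w 0.999 q [-0.056 -0.02   1.925  0.     1.24   1.794]
tool delta total [-0.0024 -0.0038  0.1289] rows 3 each [-0.0008 -0.0013  0.043 ]
dr z 0.0018 alt -3.1398
```

View pics/t4.png

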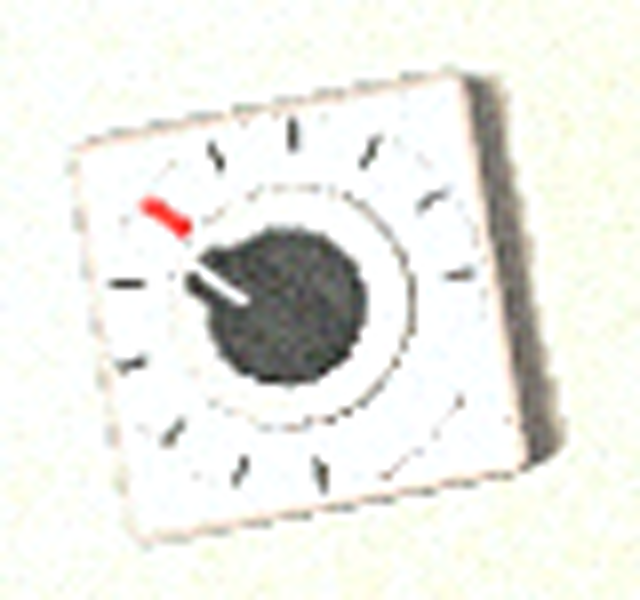

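The top view agrees: pointer parallel to the red mark (slopes 36/48 against 32/45). Descending on the upper half.

Emit:
{"op": "carry_out", "data": {
  "deltas": [
    {"delta_pos":[-0.0024,-0.0036,0.04],"dr":[0,0,0]},
    {"delta_pos":[0,0,0.045],"dr":[0,0,0]},
    {"delta_pos":[0,0,0.045],"dr":[0,0,0]},
    {"delta_pos":[0,0,0.045],"dr":[0,0,0]},
    {"delta_pos":[0,0,0.03],"dr":[0,0,0]},
    {"delta_pos":[0,0,0.012],"dr":[0,0,0]},
    {"delta_pos":[0,0,0],"dr":[0,0,0]},
    {"delta_pos":[0,0,0],"dr":[0,0,0]}
  ]
}}

```text
time: 10.25
tool_pos: [0.53, -0.0031, 0.0156]
tcp_rot: [-1.888, 2.509, -0.003]
wrist_force: [0.7, -0.4, -0.5]
width: 0.999
```

```bash
python3 - <<'E'
from plan import *
from workcell import bot
import pickle
s,Rm,y=st(bot)
c=bot.read_camera("side");pickle.dump(c,open("c3.pkl","wb"));crop(c,250,140,130,120,6,"pics/s5.png")
E
```

```text
t 10.25 pos [ 0.53   -0.0031  0.0156] yaw -1.8514 z [ 2.5e-03 -1.0e-04 -1.0e+00] F [ 0.7 -0.4 -0.5] T [-0.01 -0.05  0.04] w 0.999 q [-0.053  0.228  2.094  0.     0.818  1.798]
```

View pics/s5.png

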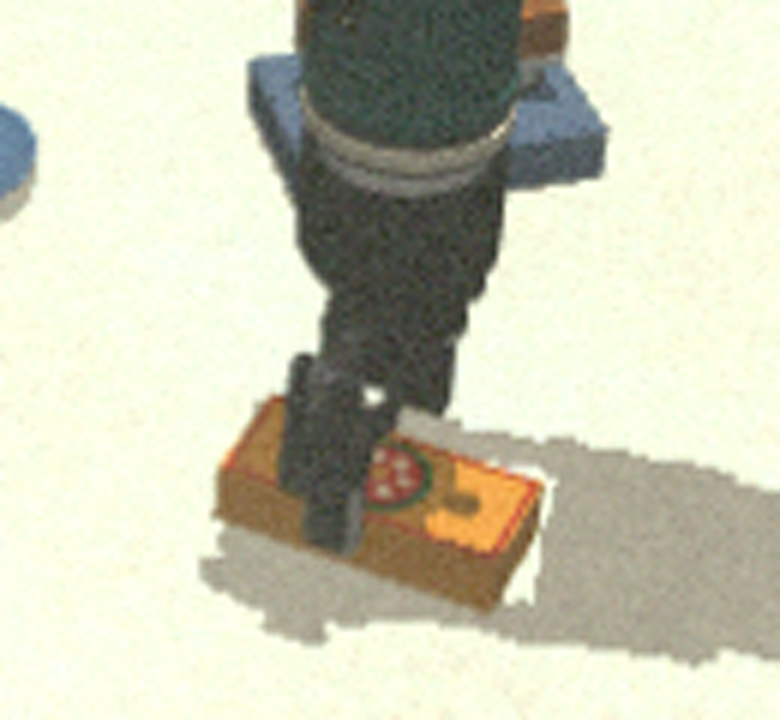

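Both fingers stand astride the block (near finger at crop (335,530)), square to it. I'll lower 11 mm and close.

Emit:
{"op": "carry_out", "data": {
  "deltas": [
    {"delta_pos":[0,0.003,0.006],"dr":[0,0,0]},
    {"delta_pos":[0,0,0.005],"dr":[0,0,0]},
    {"delta_pos":[0,0,0],"dr":[0,0,0]}
  ]
}}

```text
time: 10.68
tool_pos: [0.5252, -0.0022, 0.0028]
tcp_rot: [1.888, -2.51, -0.001]
wrist_force: [-0.2, -0.5, 0.2]
width: 0.999
```

Emit:
{"op": "carry_out", "data": {
  "deltas": [
    {"delta_pos":[0,0,0],"dr":[0,0,0]},
    {"delta_pos":[0,0,0],"dr":[0,0,0]},
    {"delta_pos":[0,0,0],"dr":[0,0,0]},
    {"delta_pos":[0,0,0],"dr":[0,0,0]},
    {"delta_pos":[0,0,0],"dr":[0,0,0]},
    {"delta_pos":[0,0,0],"dr":[0,0,0]}
  ],
  "grip": 0,
  "force": 60
}}

```text
time: 11.42
tool_pos: [0.5264, -0.0023, 0.0037]
tcp_rot: [-1.888, 2.51, -0.001]
wrist_force: [0.4, -0.1, 4.4]
width: 0.591
```

```bash
python3 - <<'E'
from plan import *
from workcell import bot
import pickle
s,Rm,y=st(bot)
c=bot.read_camera("side");pickle.dump(c,open("c4.pkl","wb"));crop(c,250,140,130,120,6,"pics/s6.png")
E
```

```text
t 11.43 pos [ 0.5264 -0.0023  0.0037] yaw -1.852 z [ 1.1e-03 -1.0e-04 -1.0e+00] F [ 0.4 -0.1  4.4] T [-0.08 -0.05 -0.01] w 0.591 q [-0.052  0.241  2.106 -0.     0.794  1.8  ]
```

View pics/s6.png

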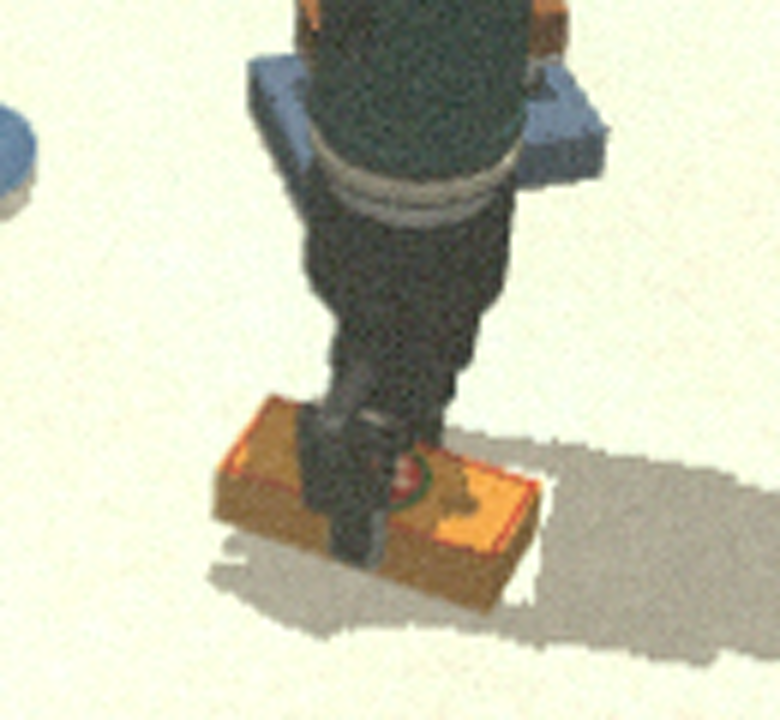

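Gripped squarely (50 mm opening reads). I'll lift, and refine the press yaw from the first pictures.

Emit:
{"op": "carry_out", "data": {
  "deltas": [
    {"delta_pos":[0,0,-0.02],"dr":[0,0,0]},
    {"delta_pos":[0,0,-0.04],"dr":[0,0,0]},
    {"delta_pos":[0,0,-0.05],"dr":[0,0,0]},
    {"delta_pos":[0,0,-0.05],"dr":[0,0,0]},
    {"delta_pos":[0,0,-0.036],"dr":[0,0,0]},
    {"delta_pos":[0,0,0],"dr":[0,0,0]}
  ]
}}

```text
time: 12.22
tool_pos: [0.5276, -0.0023, 0.2022]
tcp_rot: [-1.886, 2.507, -0.006]
wrist_force: [-0.4, -0.8, -1.5]
width: 0.597
```

```bash
python3 - <<'E'
from plan import *
from workcell import bot
import pickle
s,Rm,y=st(bot)
c=pickle.load(open("c0.pkl","rb"))
crop(c["top"],375,198,78,84,7,"pics/tp.png");crop(c["side"],285,125,72,52,10,"pics/sp.png")
E
```

```text
t 12.22 pos [ 0.5276 -0.0023  0.2022] yaw -1.852 z [ 5.7e-03 -3.0e-04 -1.0e+00] F [-0.4 -0.8 -1.5] T [-0.    0.    0.02] w 0.597 q [-0.052  0.002  1.954  0.     1.18   1.8  ]
```

View pics/tp.png

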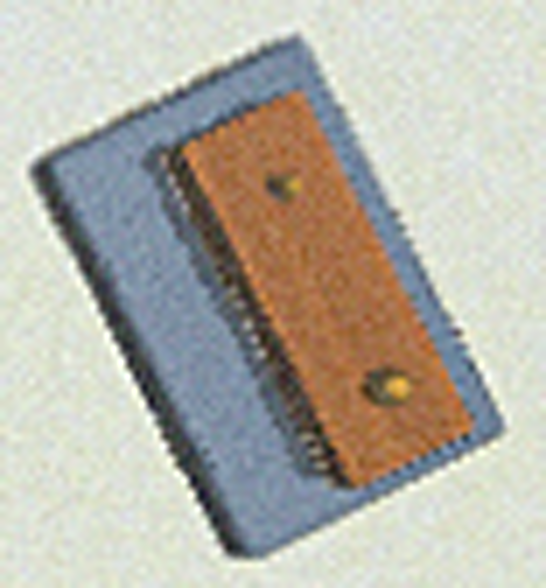

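View pics/sp.png

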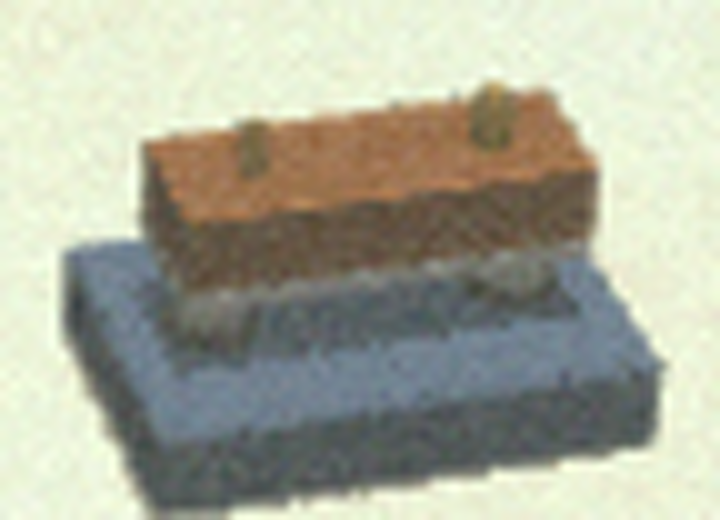

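```bash
python3 - <<'E'
from h import *
import pickle
c=pickle.load(open("c0.pkl","rb"));t=c["top"];s=c["side"]
k=lambda x0,y0,kk,pts:(np.array(pts,float)+.5)/kk-.5+[x0,y0]
kt=lambda p:k(375,198,7,p);ks=lambda p:k(285,125,10,p)
a=lambda d:np.arctan2(d[1],d[0]).round(4)
for nm,cc,p in(("T",t,kt([(291,186),(399,386)])),("S",s,ks([(256,126),(495,90)]))):
    P=plane(cc,p,.096);print(nm,"dowel tips",P.round(4).tolist(),"mid",P.mean(0).round(4),"yaw",a(P[0]-P[1]),"len",np.linalg.norm(P[0]-P[1]).round(4))
P=plane(s,ks([(252,175),(490,143)]),.08);print("S bases",P.round(4).tolist(),P.mean(0).round(4),a(P[0]-P[1]),np.linalg.norm(P[0]-P[1]))
print(tri(t,kt([(291,186),(399,386)]),s,ks([(256,126),(495,90)])).round(4))
# wood top: order +x+y, +x-y, -x-y, -x+y
W={"T":(t,kt([(180,148),(302,93),(475,432),(350,488)])),"S":(s,ks([(185,222),(148,145),(550,93),(595,170)]))}
for n,(cc,p) in W.items():
    P=plane(cc,p,.08);print(n,P.round(4).tolist(),"mid",P.mean(0).round(4),"yaws",a(P[0]-P[3]),a(P[1]-P[2]),"sizes",np.linalg.norm(P[0]-P[3]).round(4),np.linalg.norm(P[1]-P[2]).round(4),np.linalg.norm(P[0]-P[1]).round(4),np.linalg.norm(P[3]-P[2]).round(4))
print(tri(t,W["T"][1],s,W["S"][1]).round(4))
E
```

```text
T dowel tips [[0.5705, -0.2566, 0.096], [0.508, -0.2872, 0.096]] mid [ 0.5392 -0.2719  0.096 ] yaw 0.4557 len 0.0696
S dowel tips [[0.5705, -0.2526, 0.096], [0.5077, -0.2847, 0.096]] mid [ 0.5391 -0.2687  0.096 ] yaw 0.4724 len 0.0706
S bases [[0.5708, -0.2528, 0.08], [0.5075, -0.2826, 0.08]] [ 0.5392 -0.2677  0.08  ] 0.4405 0.06997042571547472
[[ 5.709e-01 -2.576e-01  9.290e-02  3.000e-04]
 [ 5.079e-01 -2.880e-01  9.400e-02  2.000e-04]]
T [[0.5843, -0.2269, 0.08], [0.6013, -0.2671, 0.08], [0.4931, -0.3167, 0.08], [0.4765, -0.2758, 0.08]] mid [ 0.5388 -0.2716  0.08  ] yaws 0.4256 0.4299 sizes 0.1184 0.1191 0.0437 0.0442
S [[0.5857, -0.2258, 0.08], [0.6013, -0.2623, 0.08], [0.493, -0.3127, 0.08], [0.4776, -0.2747, 0.08]] mid [ 0.5394 -0.2689  0.08  ] yaws 0.4245 0.4356 sizes 0.1186 0.1195 0.0397 0.0411
[[ 5.851e-01 -2.271e-01  7.910e-02  1.400e-03]
 [ 6.019e-01 -2.684e-01  7.610e-02  3.000e-04]
 [ 4.931e-01 -3.180e-01  7.680e-02  0.000e+00]
 [ 4.770e-01 -2.760e-01  7.920e-02  1.100e-03]]
```

```bash
python3 - <<'E'
from plan import *
from workcell import bot
s,Rm,y=st(bot)
go(s["tool_pos"],Rm,(.5385,-.2701,.202),y,-1.134)
E
```

```text
t 12.22 pos [ 0.5276 -0.0023  0.2022] yaw -1.852 z [ 5.7e-03 -3.0e-04 -1.0e+00] F [-0.4 -0.8 -1.5] T [-0.    0.    0.02] w 0.597 q [-0.052  0.002  1.954  0.     1.18   1.8  ]
tool delta total [ 0.2542 -0.0847  0.0003] rows 5 each [ 0.0508 -0.0169  0.0001]
dr z -0.718 alt 2.4236
```

Emit:
{"op": "carry_out", "data": {
  "deltas": [
    {"delta_pos":[0.0363,-0.0121,0],"dr":[0,0,0]},
    {"delta_pos":[0.0363,-0.0121,0],"dr":[0,0,0]},
    {"delta_pos":[0.0363,-0.0121,0],"dr":[0,0,0]},
    {"delta_pos":[0.0363,-0.0121,0],"dr":[0,0,0]},
    {"delta_pos":[0.0363,-0.0121,0],"dr":[0,0,0]},
    {"delta_pos":[0.0363,-0.0121,0],"dr":[0,0,0]},
    {"delta_pos":[0.0363,-0.0121,0],"dr":[0,0,0]}
  ]
}}

```text
time: 13.1
tool_pos: [0.5348, -0.2701, 0.1957]
tcp_rot: [1.887, -2.509, -0.008]
wrist_force: [-0.4, -0.3, -1.1]
width: 0.599
```

Emit:
{"op": "carry_out", "data": {
  "deltas": [
    {"delta_pos":[0,0,0],"dr":[0,0,-0.12]},
    {"delta_pos":[0,0,0],"dr":[0,0,-0.12]},
    {"delta_pos":[0,0,0],"dr":[0,0,-0.12]},
    {"delta_pos":[0,0,0],"dr":[0,0,-0.12]},
    {"delta_pos":[0,0,0],"dr":[0,0,-0.12]},
    {"delta_pos":[0,0,0],"dr":[0,0,-0.118]},
    {"delta_pos":[0,0,0.03],"dr":[0,0,0]},
    {"delta_pos":[0,0,0.03],"dr":[0,0,0]},
    {"delta_pos":[0,0,0],"dr":[0,0,0]},
    {"delta_pos":[0,0,0],"dr":[0,0,0]}
  ]
}}

```text
time: 14.35
tool_pos: [0.5362, -0.2696, 0.1385]
tcp_rot: [2.65, -1.687, -0.003]
wrist_force: [1.4, -0.1, -1.6]
width: 0.597
```

```bash
python3 - <<'E'
from plan import *
from workcell import bot
import pickle
s,Rm,y=st(bot)
go(s["tool_pos"],Rm,(.5385,-.2701,.11),y,-1.134)
c={n:bot.read_camera(n) for n in("side","top")};pickle.dump(c,open("c5.pkl","wb"))
crop(c["side"],265,90,110,85,7,"pics/s7.png");crop(c["top"],375,180,90,100,6,"pics/t7.png")
E
```

```text
t 14.35 pos [ 0.5362 -0.2696  0.1385] yaw -1.134 z [-1.6e-03  9.0e-04 -1.0e+00] F [ 1.4 -0.1 -1.6] T [0.01 0.03 0.07] w 0.597 q [-0.507  0.199  1.861 -0.     1.083  0.627]
tool delta total [ 0.0015 -0.0019  0.0285] rows 1 each [ 0.0015 -0.0019  0.0285]
dr z 0.0 alt -3.1416
```

View pics/s7.png

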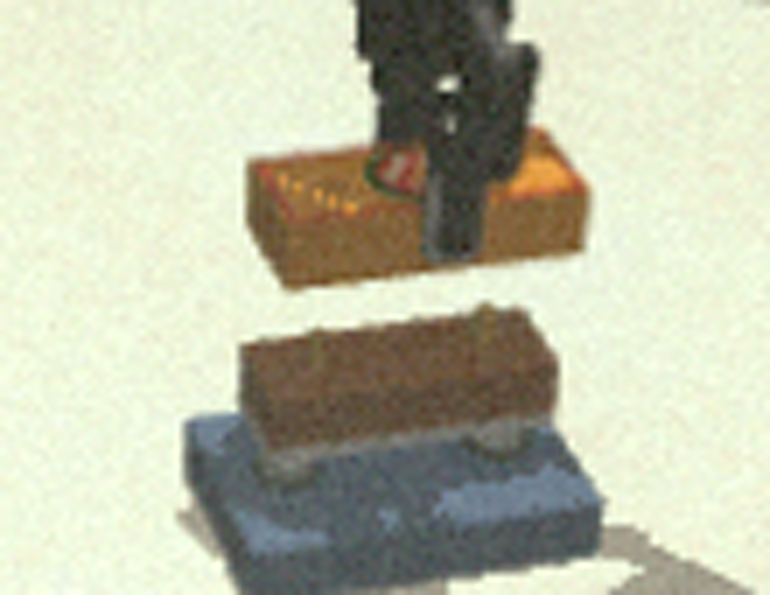

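View pics/t7.png

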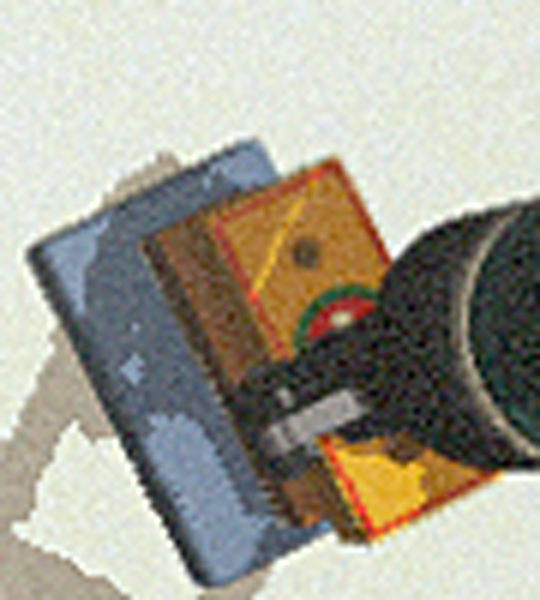

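The side view shows the upper half held level above the lower (corners at crop (250,160), (282,220), (588,188), (545,130)). I'll compare its pose with the seat in the same cameras.

```bash
python3 - <<'E'
from h import *
import pickle
c=pickle.load(open("c5.pkl","rb"));t=c["top"];s=c["side"]
k=lambda x0,y0,kk,pts:(np.array(pts,float)+.5)/kk-.5+[x0,y0]
kt=lambda p:k(375,180,6,p);ks=lambda p:k(265,90,7,p)
a=lambda d:np.arctan2(d[1],d[0]).round(4)
W={"T":(t,kt([(213,213),(338,157),(497,475),(370,543)])),"S":(s,ks([(282,220),(248,160),(545,130),(589,187)]))}
for n,(cc,p) in W.items():
    P=plane(cc,p,.1628);print(n,P.round(4).tolist(),"mid",P.mean(0).round(4),"yaws",a(P[0]-P[3]),a(P[1]-P[2]),"sizes",np.linalg.norm(P[0]-P[3]).round(4),np.linalg.norm(P[1]-P[2]).round(4),np.linalg.norm(P[0]-P[1]).round(4),np.linalg.norm(P[3]-P[2]).round(4))
print(tri(t,W["T"][1],s,W["S"][1]).round(4))
print("small hole T",plane(t,kt([(307,253)]),.1628))
E
```

```text
T [[0.584, -0.2229, 0.1628], [0.6024, -0.2667, 0.1628], [0.4948, -0.3145, 0.1628], [0.4733, -0.2701, 0.1628]] mid [ 0.5386 -0.2685  0.1628] yaws 0.4034 0.4186 sizes 0.1203 0.1177 0.0475 0.0493
S [[0.5837, -0.2209, 0.1628], [0.6027, -0.2634, 0.1628], [0.4928, -0.3112, 0.1628], [0.4732, -0.2696, 0.1628]] mid [ 0.5381 -0.2663  0.1628] yaws 0.4151 0.4104 sizes 0.1207 0.1199 0.0465 0.046
[[ 5.841e-01 -2.233e-01  1.614e-01  2.000e-04]
 [ 6.029e-01 -2.675e-01  1.605e-01  6.000e-04]
 [ 4.938e-01 -3.156e-01  1.604e-01  1.900e-03]
 [ 4.733e-01 -2.702e-01  1.624e-01  1.000e-04]]
small hole T [[ 0.57004312 -0.25415321  0.1628    ]]
```

Relative to the seat, both views say the block must go about 2–2.5 mm along tool +x and turn about 0.02. Applying that and lowering to just above the tips.

Emit:
{"op": "carry_out", "data": {
  "deltas": [
    {"delta_pos":[0.0022,-0.0005,0.01],"dr":[0,0,-0.02]},
    {"delta_pos":[0,0,0.012],"dr":[0,0,0]},
    {"delta_pos":[0,0,0.01],"dr":[0,0,0]},
    {"delta_pos":[0,0,0],"dr":[0,0,0]},
    {"delta_pos":[0,0,0],"dr":[0,0,0]}
  ],
  "force": 90
}}

```text
time: 15.08
tool_pos: [0.5381, -0.2716, 0.1072]
tcp_rot: [2.667, -1.661, -0.0]
wrist_force: [-0.2, -1.0, -0.9]
width: 0.589
```

```bash
python3 - <<'E'
from plan import *
from workcell import bot
import pickle
s,Rm,y=st(bot)
c={n:bot.read_camera(n) for n in("side","top")};pickle.dump(c,open("c6.pkl","wb"))
crop(c["side"],265,90,110,85,7,"pics/s8.png");crop(c["top"],375,180,90,100,6,"pics/t8.png")
E
```

```text
t 15.07 pos [ 0.5381 -0.2716  0.1072] yaw -1.1139 z [-2.e-04  1.e-04 -1.e+00] F [-0.2 -1.  -0.9] T [-0.03  0.01 -0.01] w 0.589 q [-0.509  0.234  1.882 -0.     1.026  0.605]
```

View pics/s8.png

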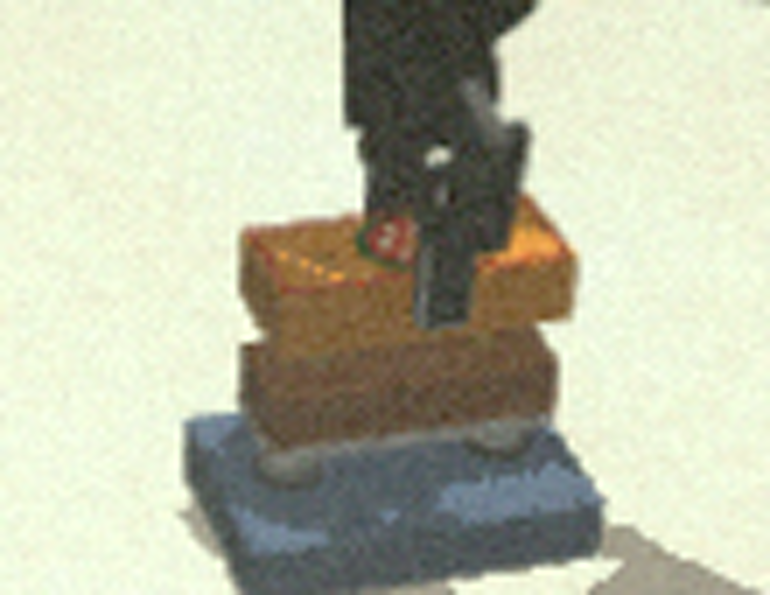

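View pics/t8.png

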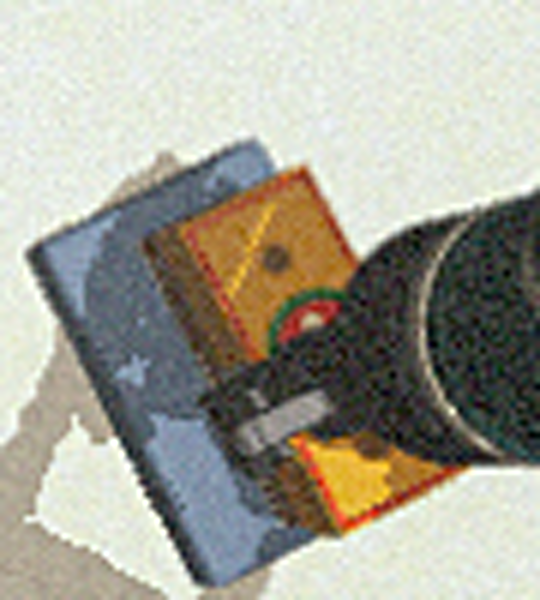

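```bash
python3 - <<'E'
from h import *
import pickle
c=pickle.load(open("c6.pkl","rb"));t=c["top"];s=c["side"]
k=lambda x0,y0,kk,pts:(np.array(pts,float)+.5)/kk-.5+[x0,y0]
kt=lambda p:k(375,180,6,p);ks=lambda p:k(265,90,7,p)
a=lambda d:np.arctan2(d[1],d[0]).round(4)
z=.1315
W={"T":(t,kt([(179,226),(307,168),(468,468),(345,534)])),"S":(s,ks([(275,290),(241,231),(530,197),(577,255)]))}
for n,(cc,p) in W.items():
    P=plane(cc,p,z);print(n,P.round(4).tolist(),"mid",P.mean(0).round(4),"yaws",a(P[0]-P[3]),a(P[1]-P[2]),"sizes",np.linalg.norm(P[0]-P[3]).round(4),np.linalg.norm(P[1]-P[2]).round(4),np.linalg.norm(P[0]-P[1]).round(4),np.linalg.norm(P[3]-P[2]).round(4))
print("small hole T",plane(t,kt([(276,259)]),z))
E
```

```text
T [[0.5827, -0.2206, 0.1315], [0.6024, -0.2671, 0.1315], [0.497, -0.318, 0.1315], [0.4753, -0.2734, 0.1315]] mid [ 0.5393 -0.2698  0.1315] yaws 0.4565 0.4497 sizes 0.1197 0.1171 0.0505 0.0496
S [[0.5852, -0.2227, 0.1315], [0.6043, -0.2635, 0.1315], [0.4958, -0.3134, 0.1315], [0.4746, -0.2722, 0.1315]] mid [ 0.54   -0.268   0.1315] yaws 0.4204 0.4311 sizes 0.1211 0.1194 0.045 0.0464
small hole T [[ 0.57062819 -0.25430168  0.1315    ]]
```

Remaining offset is about 1 mm, within the tapers. I'll correct it and lower onto the dowels in small steps.

Emit:
{"op": "carry_out", "data": {
  "deltas": [
    {"delta_pos":[0.0012,0.0007,0.004],"dr":[0,0,0]},
    {"delta_pos":[0,0,0.003],"dr":[0,0,0]},
    {"delta_pos":[0,0,0.003],"dr":[0,0,0]},
    {"delta_pos":[0,0,0],"dr":[0,0,0]},
    {"delta_pos":[0,0,0],"dr":[0,0,0]}
  ]
}}

```text
time: 15.8
tool_pos: [0.5379, -0.273, 0.0973]
tcp_rot: [-2.667, 1.661, 0.0]
wrist_force: [-0.7, -0.9, -0.8]
width: 0.591
```

```bash
python3 - <<'E'
from plan import *
from workcell import bot
st(bot)
E
```

```text
t 15.8 pos [ 0.5379 -0.273   0.0973] yaw -1.114 z [-1.e-04  0.e+00 -1.e+00] F [-0.7 -0.9 -0.8] T [ 0.01 -0.02  0.  ] w 0.591 q [-0.511  0.246  1.888  0.     1.008  0.603]
```

No contact force, 2 mm past tip height. Continuing.

Emit:
{"op": "carry_out", "data": {
  "deltas": [
    {"delta_pos":[0,0,0.002],"dr":[0,0,0]},
    {"delta_pos":[0,0,0.002],"dr":[0,0,0]},
    {"delta_pos":[0,0,0],"dr":[0,0,0]},
    {"delta_pos":[0,0,0],"dr":[0,0,0]}
  ]
}}

```text
time: 16.3
tool_pos: [0.5383, -0.2735, 0.0935]
tcp_rot: [2.666, -1.661, 0.002]
wrist_force: [1.1, -3.2, -0.8]
width: 0.592
```

```bash
python3 - <<'E'
from plan import *
from workcell import bot
st(bot)
E
```

```text
t 16.3 pos [ 0.5383 -0.2735  0.0935] yaw -1.1141 z [ 9.e-04 -8.e-04 -1.e+00] F [ 1.1 -3.2 -0.8] T [-0.48 -0.18 -0.14] w 0.592 q [-0.511  0.25   1.89  -0.     1.     0.603]
```

The taper pushes with 3 N along tool +x, so I'll yield 1 mm that way while lowering.

Emit:
{"op": "carry_out", "data": {
  "deltas": [
    {"delta_pos":[0.0008,0,0],"dr":[0,0,0]},
    {"delta_pos":[0,0,0.002],"dr":[0,0,0]},
    {"delta_pos":[0,0,0],"dr":[0,0,0]},
    {"delta_pos":[0,0,0],"dr":[0,0,0]}
  ]
}}

```text
time: 16.8
tool_pos: [0.5382, -0.2737, 0.0912]
tcp_rot: [2.667, -1.661, -0.0]
wrist_force: [0.1, -1.0, -1.2]
width: 0.588
```

```bash
python3 - <<'E'
from plan import *
from workcell import bot
s,Rm,y=st(bot);print("tool F",Rm.T@s["wrist_force"])
E
```

```text
t 16.8 pos [ 0.5382 -0.2737  0.0912] yaw -1.114 z [-1.e-04 -0.e+00 -1.e+00] F [ 0.1 -1.  -1.2] T [-0.29 -0.11 -0.08] w 0.588 q [-0.512  0.254  1.891 -0.     0.997  0.602]
tool F [0.97324794 0.38677289 1.24520902]
```

Emit:
{"op": "carry_out", "data": {
  "deltas": [
    {"delta_pos":[0.0003,0,0.002],"dr":[0,0,0]},
    {"delta_pos":[0,0,0.002],"dr":[0,0,0]},
    {"delta_pos":[0,0,0],"dr":[0,0,0]},
    {"delta_pos":[0,0,0],"dr":[0,0,0]}
  ]
}}

```text
time: 17.3
tool_pos: [0.5383, -0.2739, 0.087]
tcp_rot: [-2.667, 1.661, 0.001]
wrist_force: [0.9, -2.0, -2.4]
width: 0.588
```

```bash
python3 - <<'E'
from plan import *
from workcell import bot
s,Rm,y=st(bot);print("tool F",Rm.T@s["wrist_force"])
E
```

```text
t 17.3 pos [ 0.5383 -0.2739  0.087 ] yaw -1.114 z [-4.e-04  3.e-04 -1.e+00] F [ 0.9 -2.  -2.4] T [-0.18 -0.09 -0.03] w 0.588 q [-0.512  0.259  1.893  0.     0.99   0.602]
tool F [2.14372358 0.10224266 2.40721186]
```

Emit:
{"op": "carry_out", "data": {
  "deltas": [
    {"delta_pos":[0.0004,0,0.002],"dr":[0,0,0]},
    {"delta_pos":[0,0,0.0015],"dr":[0,0,0]},
    {"delta_pos":[0,0,0.0015],"dr":[0,0,0]},
    {"delta_pos":[0,0,0],"dr":[0,0,0]},
    {"delta_pos":[0,0,0],"dr":[0,0,0]}
  ]
}}

```text
time: 17.92
tool_pos: [0.5383, -0.2741, 0.0825]
tcp_rot: [-2.667, 1.661, 0.001]
wrist_force: [-2.9, 2.8, 4.4]
width: 0.587
```

```bash
python3 - <<'E'
from plan import *
from workcell import bot
s,Rm,y=st(bot);print("tool F",Rm.T@s["wrist_force"])
c={n:bot.read_camera(n) for n in("side","top")}
crop(c["side"],265,90,110,85,7,"pics/s9.png")
E
```

```text
t 17.93 pos [ 0.5383 -0.2741  0.0825] yaw -1.114 z [-5.e-04  5.e-04 -1.e+00] F [-2.9  2.8  4.4] T [0.34 0.48 0.01] w 0.587 q [-0.512  0.264  1.895  0.     0.982  0.602]
tool F [-3.82805083  1.35792341 -4.42513633]
```

View pics/s9.png

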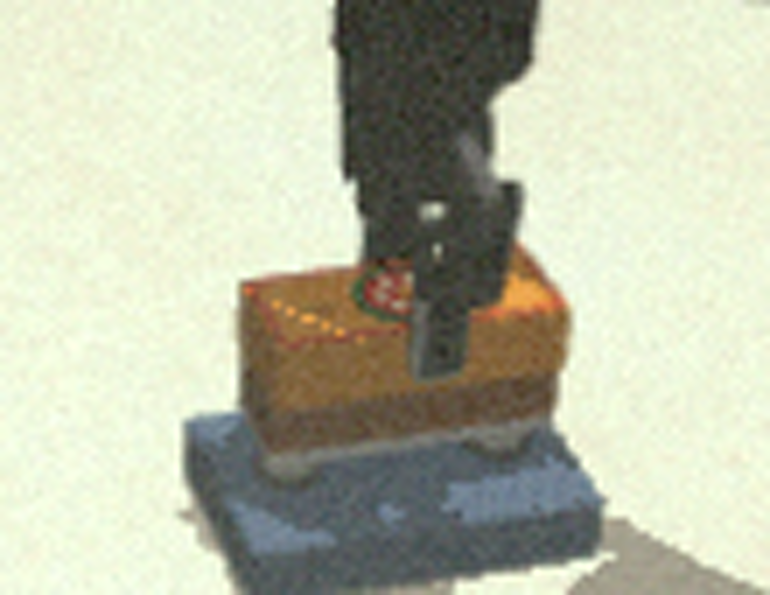

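The block is flush on the lower half with no gap visible, and 4.4 N of contact. Pressing on.

Emit:
{"op": "carry_out", "data": {
  "deltas": [
    {"delta_pos":[-0.0003,0,0.002],"dr":[0,0,0]},
    {"delta_pos":[0,0,0.002],"dr":[0,0,0]},
    {"delta_pos":[0,0,0.002],"dr":[0,0,0]},
    {"delta_pos":[0,0,0],"dr":[0,0,0]},
    {"delta_pos":[0,0,0],"dr":[0,0,0]}
  ]
}}

```text
time: 18.65
tool_pos: [0.5386, -0.2743, 0.0773]
tcp_rot: [2.667, -1.661, 0.0]
wrist_force: [-5.2, 2.4, 9.3]
width: 0.585
```

```bash
python3 - <<'E'
from plan import *
from workcell import bot
s,Rm,y=st(bot);print("tool F",Rm.T@s["wrist_force"])
E
```

```text
t 18.65 pos [ 0.5386 -0.2743  0.0773] yaw -1.114 z [ 2.e-04 -2.e-04 -1.e+00] F [-5.2  2.4  9.3] T [0.48 0.81 0.02] w 0.585 q [-0.512  0.271  1.899 -0.     0.972  0.602]
tool F [-4.45303014  3.59441408 -9.2794271 ]
```

Emit:
{"op": "carry_out", "data": {
  "deltas": [
    {"delta_pos":[-0.0003,0.0003,0.0018],"dr":[0,0,0]},
    {"delta_pos":[0,0,0.0018],"dr":[0,0,0]},
    {"delta_pos":[0,0,0.0018],"dr":[0,0,0]},
    {"delta_pos":[0,0,0],"dr":[0,0,0]},
    {"delta_pos":[0,0,0],"dr":[0,0,0]},
    {"delta_pos":[0,0,0],"dr":[0,0,0]}
  ]
}}

```text
time: 19.4
tool_pos: [0.5386, -0.2743, 0.0727]
tcp_rot: [-2.667, 1.661, -0.002]
wrist_force: [-5.2, 3.4, 12.5]
width: 0.584
```

```bash
python3 - <<'E'
from plan import *
from workcell import bot
import pickle
s,Rm,y=st(bot);print("tool F",Rm.T@s["wrist_force"])
c={n:bot.read_camera(n) for n in("side","top")};pickle.dump(c,open("c7.pkl","wb"))
crop(c["side"],265,90,110,85,7,"pics/s10.png");crop(c["top"],130,100,330,200,2,"pics/t10.png")
E
```

```text
t 19.4 pos [ 0.5386 -0.2743  0.0727] yaw -1.114 z [ 1.e-03 -5.e-04 -1.e+00] F [-5.2  3.4 12.5] T [0.75 1.04 0.06] w 0.584 q [-0.512  0.275  1.902  0.     0.963  0.602]
tool F [ -5.3960444    3.18256774 -12.46247177]
```

View pics/s10.png

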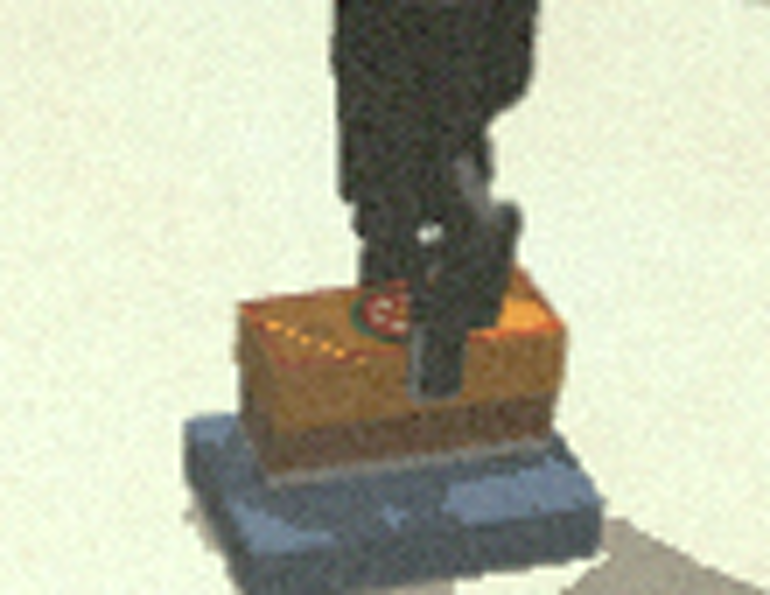

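View pics/t10.png

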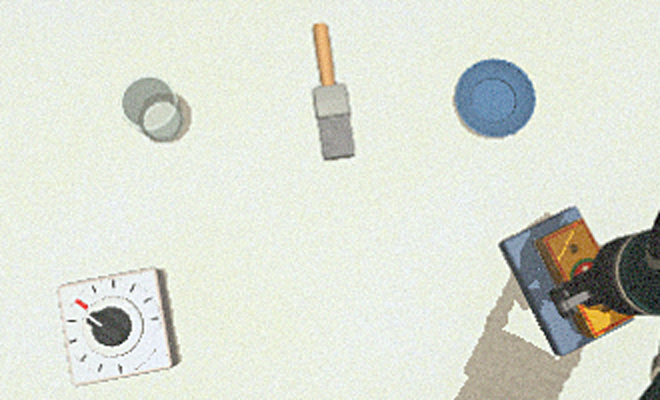

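The side view shows the pair flush and the bed near its base. The top view shows the pointer still at the mark and jar, brush and saucer unmoved. I'll press about 3 mm more for margin and ease the sideways load.

Emit:
{"op": "carry_out", "data": {
  "deltas": [
    {"delta_pos":[-0.0005,0.0004,0.0015],"dr":[0,0,0]},
    {"delta_pos":[0,0,0.0015],"dr":[0,0,0]},
    {"delta_pos":[0,0,0],"dr":[0,0,0]},
    {"delta_pos":[0,0,0],"dr":[0,0,0]},
    {"delta_pos":[0,0,0],"dr":[0,0,0]}
  ]
}}

```text
time: 20.12
tool_pos: [0.5386, -0.2743, 0.0704]
tcp_rot: [-2.667, 1.661, -0.004]
wrist_force: [-4.8, 3.9, 14.0]
width: 0.59
```

```bash
python3 - <<'E'
from plan import *
from workcell import bot
import pickle
for i in range(4):
    s,Rm,y=st(bot); c={n:bot.read_camera(n) for n in("side","top")}
print("tool F",Rm.T@s["wrist_force"])
pickle.dump(c,open("c8.pkl","wb"))
crop(c["side"],290,115,75,60,10,"pics/s11.png")
# bystanders / dial vs first picture
c0=pickle.load(open("c0.pkl","rb"))["top"]["frame"].astype(float)
d=np.abs(cv2.GaussianBlur(c["top"]["frame"].astype(float),(0,0),1)-cv2.GaussianBlur(c0,(0,0),1)).max(2)
for n,(a,b,e,f) in dict(jar=(185,130,228,175),brush=(280,105,315,185),saucer=(350,125,402,172)).items(): print(n,"max diff",d[b:f,a:e].max().round(1))
E
```

```text
t 20.12 pos [ 0.5386 -0.2743  0.0704] yaw -1.114 z [ 0.0022 -0.0011 -1.    ] F [-4.8  3.9 14. ] T [0.8  0.91 0.07] w 0.59 q [-0.512  0.277  1.905  0.     0.957  0.602]
t 20.23 pos [ 0.5386 -0.2743  0.0704] yaw -1.114 z [ 0.0022 -0.0011 -1.    ] F [-4.8  2.7 15. ] T [0.76 0.98 0.01] w 0.591 q [-0.512  0.277  1.905  0.     0.957  0.602]
t 20.32 pos [ 0.5386 -0.2743  0.0704] yaw -1.114 z [ 0.0022 -0.0011 -1.    ] F [-5.1  3.5 13.7] T [0.79 0.98 0.05] w 0.587 q [-0.512  0.277  1.905  0.     0.957  0.602]
t 20.43 pos [ 0.5386 -0.2743  0.0704] yaw -1.114 z [ 0.0022 -0.0011 -1.    ] F [-4.9  2.8 15.5] T [0.75 0.99 0.02] w 0.589 q [-0.512  0.277  1.905  0.     0.957  0.602]
tool F [ -4.60688174   3.17712141 -15.48228415]
jar max diff 8.0
brush max diff 8.5
saucer max diff 8.6
```

View pics/s11.png

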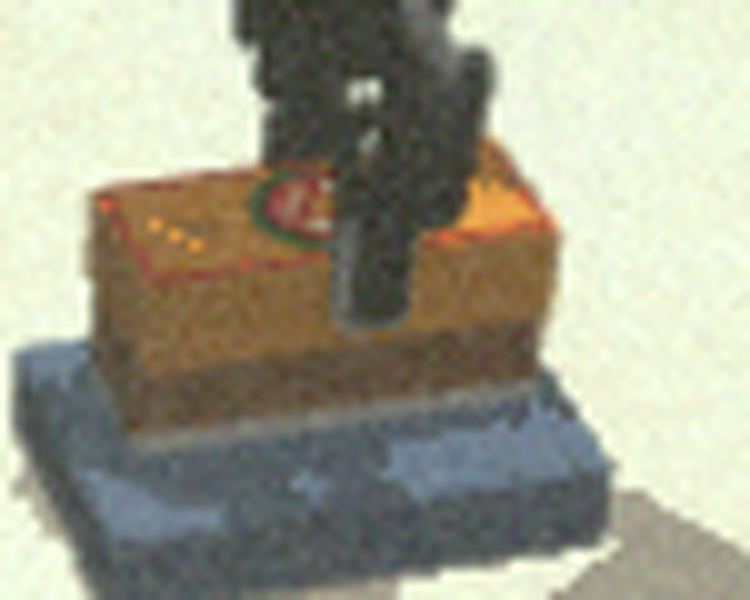

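Flush along the whole edge, with a push of about 14.5 N. That gives roughly 13.5 mm of bed travel by force and 13.3 mm by tool height. Bystanders are unchanged, so I'm handing in.

```bash
python3 - <<'E'
from plan import *
from workcell import bot
bot.finish_job(); st(bot)
E
```

```text
the job is handed in; nothing more can be done
the job is handed in; nothing more can be done
```

I finished the job and handed it in at about 20.4 s of the 64 s allowed, with the gripper still on the upper half and pressing down.

- **Dial:** I turned it clockwise by 0.77 rad. In the side view the pointer stood at 0.91 rad. The red mark was at 0.925 rad measured on the mark itself, or 0.955 from the timer's corners; both are within the 0.12 tolerance. The top view, taken after the hand had moved away, agreed.
- **Upper half:** I gripped it by its plain long sides and lowered it onto the dowels in small steps, yielding slightly where a taper pushed sideways. It looks flush with the lower half in the side view.
- **Press:** I'm holding it down with about 14.5 N. That means about 13.6 mm of bed travel judged by force and 13.3 mm judged by tool height, where halfway is 8 mm. The two figures agreeing also suggests there is no gap between the halves.
- **Jar, saucer and paintbrush:** they show no change from the first pictures beyond image noise.

Two checks did not agree fully:
- **Cameras:** they differed by 2–3 mm in y (up to 5 mm at the timer), so I compared the block and the seat within the same camera.
- **Sideways load:** about 5–6 N remains on the dowels. My small corrections did not remove it, and the reading was steady.

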